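Set the board vise to the yellow clip

TASK

Get the empty board vise ready for the next monitor board: crank its blue handwheel by the upright knob until the red pointer of the moving jaw stands level with the yellow clip on the scale (not the white one), then let go of the knob. Leave the other vise, with the black handwheel and a green circuit board in its jaws, just as it is.

Things in the scene. Friction and masses are not known exactly. Their poses are not given: they have to be found in the camera images.
- vise_handle (a point): Middle of the black crank knob on the blue handwheel: upright, 24 mm across, 52 mm tall, standing free over the rim (knob 92 to 144 mm above the table, this point 120 mm; rim top 89 mm). It spins on its own pin, so it can be held without turning the gripper while carried round a level circle of 62 mm radius about vise_axis, 2 to 4 N. It starts at any angle and stays where left.
- vise_axis (a point): Centre of the blue handwheel (138 mm across, level, 82 mm above the table); does not turn with it. Its x axis points along the vise from the wheel to the jaws, z up. Cranking clockwise seen from above moves the jaw along +x 30 mm per full turn, without play; anticlockwise moves it back. The vise is fixed, 130 mm wide, from 75 mm behind to 330 mm ahead of this point; its jaws are 77 mm high.
- vise_pointer (a point): Tip of the red pointer on the moving jaw, 20 mm above the table over the white scale on the vise's left (+y) edge; axes as vise_axis. It moves with the jaw along x; the whole travel is 100 mm with a stop at each end. It starts in the first 15 mm, nearest the wheel, with both clips ahead of it (+x).
- yellow_mark (a point): The scale point of the yellow clip (10 mm wide along the scale, 38 mm tall, fixed just outside the pointer's path; nothing for the pointer to hit), at the pointer's height and on its line; axes as vise_axis. A white clip of the same shape sits about 30 mm before or beyond it.
- other_handle (a point): Centre of the crank knob of the other vise: same shape and size, but a black handwheel, and a green board held in its jaws. Leave it alone.

How it is judged:
At the end, for the whole second after the job is handed in: The red pointer stands within 10 mm of the yellow clip's centre along the scale and stays there (x of vise_pointer in the frame of yellow_mark between -0.01 and 0.01 m); the robot touches nothing.
It fails at once if the other vise's crank was moved by more than 15 mm (distance of other_handle from where it was at the start of the episode above 0.015 m).
It also fails if it takes over 64 s, if anything falls off the work surface, if the arm or the gripper's body presses on something with over 40 N, if the wrist force passes 120 N, or if a joint passes its speed limit or range.

ROBOT

A 6-joint arm with a two-finger parallel gripper is mounted at the origin on the work surface. World frame = base frame: x ahead of the robot, y to its left, z up, the work surface at z = 0. Lengths are in m, angles in rad, forces in N, time in s.
With the tool pointing down it reaches from about 0.375 to 0.9 m from the base axis. Payload 3.1 kg.
Tool frame: the origin (TCP) lies midway between the tips of the shut fingers; the grasp point (between the pads) lies 19 mm behind it (manip.grasp_offset is the distance from the TCP to the grasp point, in m); z points along the fingers, y is the line along which they close (so a half turn about z gives the same grasp; the last joint's range is limited). The gripper opens to 85 mm and grips with 20 to 120 N. Pads are 22 mm wide; open, the fingers measure 114 mm over their backs; the gripper's body (76 mm by 85 mm) begins 54 mm behind the grasp point. The pads swing forward as they close: fully open they stand 13 mm farther back than shut.
Start: joints at [1.02, 0.527, 1.433, -0, 1.181, -0.178], TCP at [0.227, 0.582, 0.231] pointing down, gripper open.
Joint ranges: [-3.08, 3.08], [-0.75, 2.2], [0.22, 2.44], [-1.43, 4.57], [0, 2.65], [-2.85, 2.85]. Speed limits (rad/s): [2.79, 2.79, 3.14, 3.14, 3.14, 3.14].

INTERFACE

Orientations are given as a unit quaternion [x, y, z, w].
In Python, from station import sensors, cams, order, manip gives the robot as it stands.
- The arm moves only by the tool move_arm, never from a script. Its argument "targets" is a list of rows, each an object of numbers: "dx", "dy", "dz": the shift along the world's x, y, z normalised to -1 to 1, where 1 is 25 mm; "rx", "ry", "rz": the turn, a rotation vector about the world's x, y, z normalised to -1 to 1, where 1 is 30 degrees. A call has exactly 10 rows; each row shifts and turns the commanded pose from where the row before left it; what a row does not reach is not made up. A row lasts 1/8 s, in which the tool goes at most 62.5 mm and 10.7 degrees, less where a joint would pass 70% of its speed; a pose out of reach is approached as far as the arm can. A call with a number of a shift or a turn outside -1 to 1 is refused whole. A call with a gripper value outside its range is refused whole. "claw" is the opening in per cent of the stroke, from 0 (shut) to 100 (fully open), set as the call begins (left out, the last holds). The fingers move at their own pace and stop on an object; "newtons" is the grip in N (left out, the last holds). Time passes only in rows, so rows that do not move let the fingers close, or fill a call up. It gives the time, the measured TCP pose, the force, the opening and the grip force at its end, in the units of the state.
- sensors.sense(): the state, without advancing time (a new reading comes with each control period).
- cams.snapshot(name): name is "scene" or "top" or "wrist"; returns the picture (384x512x3 uint8, red, green, blue); there is no depth.
- cams.camera_model(name): a dict with "fx", "fy", "cx", "cy" (pixels), "extrinsics" (4x4, takes a point from world to camera coordinates). Camera axes: x right, y down, z forward; pixel columns grow to the right and rows downward; lengths in m; the calibration is good to about 2 mm. A picture is of the moment at which its call begins: read the wrist's pose just before it. camera_model takes no time and is no camera call; for the wrist camera it gives the pose at the moment of the call.
- order.sign_off(): hands the job in; it is judged then, once.
The state is a dict: "t": time; "q": joint angles; "qd": joint speeds; "tau": joint torques, N m; "tcp_pos": TCP position; "tool_rot": TCP orientation; "force": force on the tool from outside, world axes, zero at the start; "ft_torque": the same for the moment, N m; "finger_gap": opening from 0.0 (shut) to 1.0 (fully open); "gripper_force": force on a finger pad.
Only numpy, scipy, OpenCV 4.12 (cv2) and the standard library are available. Lean on these libraries where they do the work, as an engineer would, in place of code of your own. Each camera call takes 0.05 s, during which the arm holds its last target. There are 200 camera calls.

## Working session

There is one attempt and no reset: what is moved stays moved. The work goes in short steps, Python scripts to look and compute and a tool call to move; the robot and the scene stay as the last step left them, time stands still between calls to the robot, and variables do not carry over. Pictures are saved under pics/ and viewed, at most 10 in all, crops included, and the job is handed in when it is done.

Besides the shell and the picture viewer there is one more tool, called after "Call:" by a JSON object that holds its "method" and its "body", one argument or row to a line. move_arm: Moves the arm, as the interface text tells. Scaled input: -1 to 1 covers 25 mm each way for a shift and 30 degrees each way for a turn. Its arguments: {"type":"object","properties":{"targets":{"type":"array"},"claw":{"type":"number"},"newtons":{"type":"number"}},"required":["targets"]}

```bash
mkdir -p pics
python3 - <<'E'
from station import sensors, cams
import cv2
s=sensors.sense();print(s['t'],s['tcp_pos'],s['tool_rot'],s['finger_gap'])
for n in ['scene','top']:
    im=cams.snapshot(n);cv2.imwrite(f'pics/{n}0.png',im[:,:,::-1])
    m=cams.camera_model(n);print(n,m)
E
```

```text
0.0 [0.22662362 0.58168835 0.23031625] [ 1.84833341e-01  9.82769265e-01 -1.02168819e-03 -4.05088959e-04] 1.0029859196227022
scene {'fx': 374.51100905033314, 'fy': 374.51100905033314, 'cx': 252.61859548744692, 'cy': 197.26093151148825, 'extrinsics': array([[ 0.79893623,  0.60098732,  0.02269689, -0.49821677],
       [ 0.40354179, -0.50771106, -0.76117246, -0.16378095],
       [-0.44593153,  0.6172874 , -0.64815225,  1.01440087],
       [ 0.        ,  0.        ,  0.        ,  1.        ]])}
top {'fx': 461.21214724135626, 'fy': 461.21214724135626, 'cx': 259.41115257328664, 'cy': 191.1707786235666, 'extrinsics': array([[-0.09314389, -0.99564515,  0.00386755,  0.07870895],
       [-0.97194463,  0.09008267, -0.21727574,  0.64232038],
       [ 0.21598113, -0.02399695, -0.97610261,  0.91213451],
       [ 0.        ,  0.        ,  0.        ,  1.        ]])}
```

View pics/top0.png

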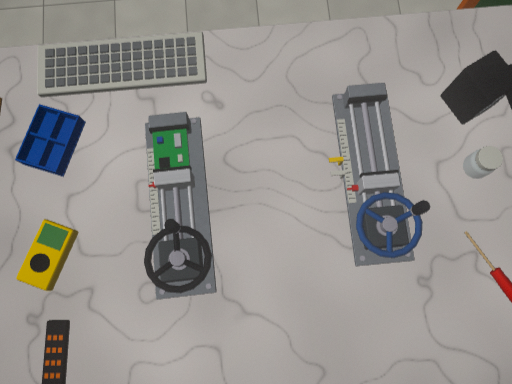

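View pics/scene0.png

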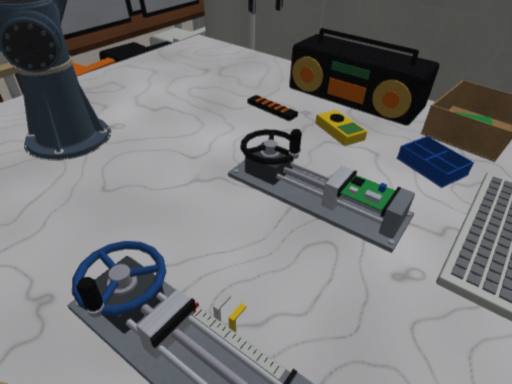

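The top view shows the blue wheel at about (389,224), its knob at (421,207), the red pointer at (354,188), the yellow clip at (336,160) and the white clip at (337,172). The board vise (black wheel) is well to the left, at about (178,258).

```bash
cat > h.py <<'E'
import numpy as np, cv2
from station import sensors, cams
def ray(n,uv):
    m=cams.camera_model(n);E=m['extrinsics'];R=E[:3,:3];c=-R.T@E[:3,3]
    return c,R.T@np.array([(uv[0]-m['cx'])/m['fx'],(uv[1]-m['cy'])/m['fy'],1])
def onz(n,uv,z):
    c,d=ray(n,uv);return c+d*(z-c[2])/d[2]
def tri(a,b):
    (c1,d1),(c2,d2)=a,b
    t=np.linalg.lstsq(np.c_[d1,-d2],c2-c1,rcond=None)[0]
    p,q=c1+d1*t[0],c2+d2*t[1];return (p+q)/2,np.linalg.norm(p-q)
def proj(n,p):
    m=cams.camera_model(n);q=m['extrinsics']@np.r_[p,1];return m['fx']*q[0]/q[2]+m['cx'],m['fy']*q[1]/q[2]+m['cy']
def blob(im,lo,hi,roi):
    x0,y0,x1,y1=roi;h=cv2.cvtColor(im[y0:y1,x0:x1],cv2.COLOR_RGB2HSV)
    k=cv2.inRange(h,lo,hi);cs=cv2.findContours(k,cv2.RETR_EXTERNAL,cv2.CHAIN_APPROX_NONE)[0]
    return max(cs,key=cv2.contourArea)+np.array([x0,y0])
def cen(c): 
    x,y,w,h=cv2.boundingRect(c);p=np.zeros((384,512),np.uint8);cv2.drawContours(p,[c],-1,1,-1);v,u=np.nonzero(p);return np.array([u.mean(),v.mean()]),(x,y,w,h)
E
python3 - <<'E'
from h import *
T=cv2.imread('pics/top0.png')[:,:,::-1].copy();S=cv2.imread('pics/scene0.png')[:,:,::-1].copy()
b=blob(T,(100,100,50),(125,255,255),(340,180,440,270));(ex,ey),ax,_=cv2.fitEllipse(cv2.convexHull(b));print('wheel',ex,ey,ax,W:=onz('top',(ex,ey),.082))
b2=blob(S,(100,100,50),(125,255,255),(50,220,180,330));e2=cv2.fitEllipse(cv2.convexHull(b2));print('wheel scene',e2,onz('scene',e2[0],.082))
k=blob(T,(0,0,0),(180,255,50),(408,195,435,220));print('knob',cen(k))
k2=blob(S,(0,0,0),(180,255,50),(72,268,108,318));print('knobS',cen(k2))
print('knob tri',tri(ray('top',cen(k)[0]),ray('scene',cen(k2)[0])))
for n,lo,hi,rt,rs in [('yel',(20,120,100),(35,255,255),(325,150,350,170),(222,295,255,335)),('red',(0,150,80),(8,255,255),(345,180,362,196),(185,295,205,315))]:
    a=cen(blob(T,lo,hi,rt));c=cen(blob(S,lo,hi,rs));print(n,a,c,tri(ray('top',a[0]),ray('scene',c[0])),onz('top',a[0],.02))
L=[onz('top',p,.012) for p in [(333,95),(356,265),(413,260)]];print(L)
d=L[0]-L[1];print('dir',np.degrees(np.arctan2(d[1],d[0])),np.linalg.norm(d))
t=cv2.resize(T[80:280,310:450],None,fx=3,fy=3,interpolation=cv2.INTER_CUBIC);cv2.imwrite('pics/tc.png',t[:,:,::-1])
s=cv2.resize(S[230:384,60:320],None,fx=3,fy=3,interpolation=cv2.INTER_CUBIC);cv2.imwrite('pics/sc.png',s[:,:,::-1])
E
```

```text
wheel 388.4292907714844 224.424072265625 (62.563472747802734, 66.53824615478516) [ 0.54926241 -0.24075178  0.082     ]
wheel scene ((118.50090026855469, 277.9145812988281), (69.73383331298828, 96.78263854980469), 67.83390808105469) [ 0.55299937 -0.24497733  0.082     ]
knob (array([417.56976744, 209.01162791]), (412, 202, 15, 13))
knobS (array([ 89.6497545 , 293.67266776]), (77, 278, 26, 33))
knob tri (array([ 0.57030475, -0.29567647,  0.11435761]), np.float64(0.002555630121211927))
yel (array([336.34246575, 159.54794521]), (329, 157, 15, 8)) (array([236.53793103, 313.24827586]), (229, 303, 17, 28)) (array([ 0.7116338 , -0.16042905,  0.03489225]), np.float64(0.0011737822877410746)) [ 0.7153465  -0.16387459  0.02      ]
red (array([354.  , 187.25]), (348, 185, 10, 5)) (array([196.25, 304.25]), (195, 303, 3, 4)) (array([ 0.64786496, -0.18859939,  0.03268831]), np.float64(0.009390160076595756)) [ 0.64738223 -0.19506233  0.02      ]
[array([ 0.87635996, -0.1781977 ,  0.012     ]), array([ 0.47582076, -0.17731963,  0.012     ]), array([ 0.47495207, -0.3032383 ,  0.012     ])]
dir -0.125604815265391 0.4005401625355786
```

View pics/tc.png

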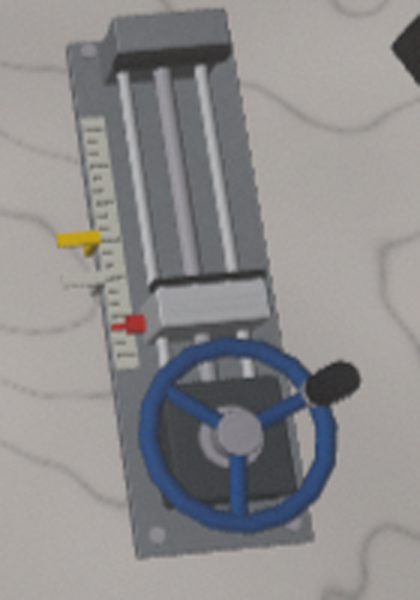

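View pics/sc.png

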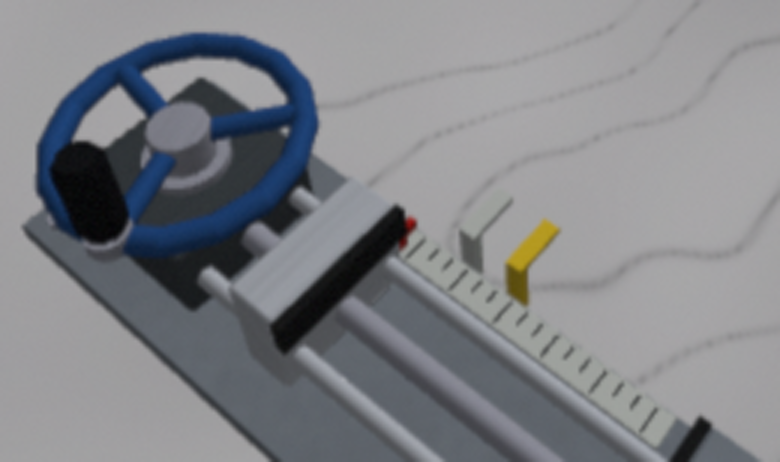

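The crops confirm the layout. The vise axis lies about along world +x, the white clip is nearer than the yellow one, and the pointer tip is at about px (349.5,188.7) in the top view. The knob's top end is at about (426,205) and its foot at (415,211).

Run:
```python
from h import *
print(onz('top',(421,207.3),.118),onz('top',(425.5,205),.144),onz('top',(415.3,211),.092))
print('S',onz('scene',(60+90/3,230+192/3),.118))
print('red tip',onz('top',(349.5,188.7),.02),'yel top',onz('top',(336.3,159.5),.038),'wh',onz('top',(310+80/3,80+284/3),.038))
# scene: clip foot yellow ~ (517,300)/3 at scale height .012, red
print('yel foot',onz('scene',(60+517/3,230+300/3),.012),'wh foot',onz('scene',(60+475/3,230+268/3),.012),'red',onz('scene',(60+404/3,230+242/3),.02))
W=(onz('top',(388.43,224.42),.082)+onz('scene',(118.5,277.9),.082))/2;print(W)
```

```text
[ 0.57322718 -0.30065923  0.118     ] [ 0.5729823  -0.30042878  0.144     ] [ 0.57058904 -0.29739006  0.092     ]
S [ 0.57314066 -0.29762838  0.118     ]
red tip [ 0.64499988 -0.18452561  0.02      ] yel top [ 0.71046111 -0.16011677  0.038     ] wh [ 0.67559783 -0.15639776  0.038     ]
yel foot [ 0.71607852 -0.1755677   0.012     ] wh foot [ 0.68693209 -0.17487592  0.012     ] red [ 0.65069069 -0.1897474   0.02      ]
[ 0.55112351 -0.2428578   0.082     ]
```

Call:
{"method": "move_arm", "body": {
  "targets": [
    {"dx":0.36,"dy":-0.93},
    {"dx":0.36,"dy":-0.93},
    {"dx":0.36,"dy":-0.93},
    {"dx":0.36,"dy":-0.93},
    {"dx":0.36,"dy":-0.93},
    {"dx":0.36,"dy":-0.93},
    {"dx":0.36,"dy":-0.93},
    {"dx":0.36,"dy":-0.93},
    {"dx":0.36,"dy":-0.93},
    {"dx":0.36,"dy":-0.93}
  ],
  "claw": 60
}}

```text
schema error: expected keys dx, dy, dz, rx, ry, rz
```

Call:
{"method": "move_arm", "body": {
  "targets": [
    {"dx":0.36,"dy":-0.93},
    {"dx":0.36,"dy":-0.93},
    {"dx":0.36,"dy":-0.93},
    {"dx":0.36,"dy":-0.93},
    {"dx":0.36,"dy":-0.93},
    {"dx":0.36,"dy":-0.93},
    {"dx":0.36,"dy":-0.93},
    {"dx":0.36,"dy":-0.93},
    {"dx":0.36,"dy":-0.93},
    {"dx":0.36,"dy":-0.93}
  ]
}}

```text
schema error: expected keys dx, dy, dz, rx, ry, rz
```

Call:
{"method": "move_arm", "body": {
  "targets": [
    {"dx":0.36,"dy":-0.93},
    {"dx":0.36,"dy":-0.93},
    {"dx":0.36,"dy":-0.93},
    {"dx":0.36,"dy":-0.93},
    {"dx":0.36,"dy":-0.93},
    {"dx":0.36,"dy":-0.93},
    {"dx":0.36,"dy":-0.93},
    {"dx":0.36,"dy":-0.93},
    {"dx":0.36,"dy":-0.93},
    {"dx":0.36,"dy":-0.93}
  ]
}}

```text
schema error: expected keys dx, dy, dz, rx, ry, rz
```

Call:
{"method": "move_arm", "body": {
  "targets": [
    {"dx":0.36,"dy":-0.93,"dz":0,"rx":0,"ry":0,"rz":0},
    {"dx":0.36,"dy":-0.93,"dz":0,"rx":0,"ry":0,"rz":0},
    {"dx":0.36,"dy":-0.93,"dz":0,"rx":0,"ry":0,"rz":0},
    {"dx":0.36,"dy":-0.93,"dz":0,"rx":0,"ry":0,"rz":0},
    {"dx":0.36,"dy":-0.93,"dz":0,"rx":0,"ry":0,"rz":0},
    {"dx":0.36,"dy":-0.93,"dz":0,"rx":0,"ry":0,"rz":0},
    {"dx":0.36,"dy":-0.93,"dz":0,"rx":0,"ry":0,"rz":0},
    {"dx":0.36,"dy":-0.93,"dz":0,"rx":0,"ry":0,"rz":0},
    {"dx":0.36,"dy":-0.93,"dz":0,"rx":0,"ry":0,"rz":0},
    {"dx":0.36,"dy":-0.93,"dz":0,"rx":0,"ry":0,"rz":0}
  ],
  "claw": 60
}}

```text
t: 1.35
tcp_pos: [0.317, 0.3489, 0.231]
tool_rot: [0.185, 0.983, -0.0, -0.0]
force: [0.6, 0.1, -0.2]
finger_gap: 0.603
gripper_force: 0.0
```

Call:
{"method": "move_arm", "body": {
  "targets": [
    {"dx":0.36,"dy":-0.93,"dz":0,"rx":0,"ry":0,"rz":0},
    {"dx":0.36,"dy":-0.93,"dz":0,"rx":0,"ry":0,"rz":0},
    {"dx":0.36,"dy":-0.93,"dz":0,"rx":0,"ry":0,"rz":0},
    {"dx":0.36,"dy":-0.93,"dz":0,"rx":0,"ry":0,"rz":0},
    {"dx":0.36,"dy":-0.93,"dz":0,"rx":0,"ry":0,"rz":0},
    {"dx":0.36,"dy":-0.93,"dz":0,"rx":0,"ry":0,"rz":0},
    {"dx":0.36,"dy":-0.93,"dz":0,"rx":0,"ry":0,"rz":0},
    {"dx":0.36,"dy":-0.93,"dz":0,"rx":0,"ry":0,"rz":0},
    {"dx":0.36,"dy":-0.93,"dz":0,"rx":0,"ry":0,"rz":0},
    {"dx":0.36,"dy":-0.93,"dz":0,"rx":0,"ry":0,"rz":0}
  ]
}}

```text
t: 2.6
tcp_pos: [0.407, 0.1165, 0.2311]
tool_rot: [0.185, 0.983, -0.0, -0.0]
force: [-0.2, 0.7, 0.2]
finger_gap: 0.598
gripper_force: 0.0
```

Call:
{"method": "move_arm", "body": {
  "targets": [
    {"dx":0.36,"dy":-0.93,"dz":0,"rx":0,"ry":0,"rz":0},
    {"dx":0.36,"dy":-0.93,"dz":0,"rx":0,"ry":0,"rz":0},
    {"dx":0.36,"dy":-0.93,"dz":0,"rx":0,"ry":0,"rz":0},
    {"dx":0.36,"dy":-0.93,"dz":0,"rx":0,"ry":0,"rz":0},
    {"dx":0.36,"dy":-0.93,"dz":0,"rx":0,"ry":0,"rz":0},
    {"dx":0.36,"dy":-0.93,"dz":0,"rx":0,"ry":0,"rz":0},
    {"dx":0.36,"dy":-0.93,"dz":0,"rx":0,"ry":0,"rz":0},
    {"dx":0.36,"dy":-0.93,"dz":0,"rx":0,"ry":0,"rz":0},
    {"dx":0.36,"dy":-0.93,"dz":0,"rx":0,"ry":0,"rz":0},
    {"dx":0.36,"dy":-0.93,"dz":0,"rx":0,"ry":0,"rz":0}
  ]
}}

```text
t: 3.85
tcp_pos: [0.4971, -0.116, 0.231]
tool_rot: [0.185, 0.983, 0.0, -0.0]
force: [0.2, 0.2, 0.2]
finger_gap: 0.604
gripper_force: 0.0
```

Call:
{"method": "move_arm", "body": {
  "targets": [
    {"dx":0.38,"dy":-0.92,"dz":0,"rx":0,"ry":0,"rz":0},
    {"dx":0.38,"dy":-0.92,"dz":0,"rx":0,"ry":0,"rz":0},
    {"dx":0.38,"dy":-0.92,"dz":0,"rx":0,"ry":0,"rz":0},
    {"dx":0.38,"dy":-0.92,"dz":0,"rx":0,"ry":0,"rz":0},
    {"dx":0.38,"dy":-0.92,"dz":0,"rx":0,"ry":0,"rz":0},
    {"dx":0.38,"dy":-0.92,"dz":0,"rx":0,"ry":0,"rz":0},
    {"dx":0.38,"dy":-0.92,"dz":0,"rx":0,"ry":0,"rz":0},
    {"dx":0.38,"dy":-0.92,"dz":0,"rx":0,"ry":0,"rz":0},
    {"dx":0,"dy":0,"dz":0,"rx":0,"ry":0,"rz":0},
    {"dx":0,"dy":0,"dz":0,"rx":0,"ry":0,"rz":0}
  ]
}}

```text
t: 5.1
tcp_pos: [0.5725, -0.2987, 0.2309]
tool_rot: [0.185, 0.983, 0.001, -0.001]
force: [0.1, -0.5, -0.3]
finger_gap: 0.598
gripper_force: 0.0
```

Run:
```python
from h import *
s=sensors.sense();print(s['tcp_pos'],s['q'])
print('tcp-line px', [proj('wrist',np.r_[s['tcp_pos'][:2],z]) for z in (.144,.118)], 'exp knob', proj('wrist',np.array([.573,-.300,.144])))
im=cams.snapshot('wrist');cv2.imwrite('pics/w1.png',im[:,:,::-1])
```

```text
[ 0.57246336 -0.2987055   0.23085721] [-6.53837930e-01  5.57172836e-01  1.37650253e+00  3.40378758e-04
  1.20973191e+00 -1.85284847e+00]
tcp-line px [(np.float64(253.79225602209993), np.float64(200.42202664294953)), (np.float64(253.80639417101645), np.float64(191.92370284956962))] exp knob (np.float64(252.66595439300517), np.float64(201.4453294026501))
```

View pics/w1.png

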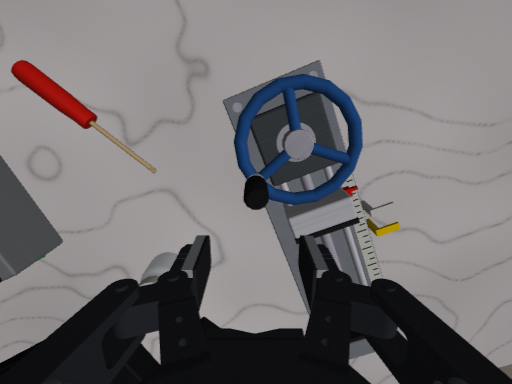

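The wrist view shows the knob top at about (256,199), close to the predicted (252.7,201.4), and the knob sits midway between the fingers.

Run:
```python
from h import *
T=cv2.imread('pics/w1.png')[:,:,::-1].copy()
b=blob(T,(100,100,50),(125,255,255),(220,60,380,220));e=cv2.fitEllipse(cv2.convexHull(b));print(e,onz('wrist',e[0],.082))
k=blob(T,(0,0,0),(180,255,50),(240,165,275,215));print(cen(k),onz('wrist',cen(k)[0],.118),onz('wrist',(256,200),.144))
lo,hi=(20,120,100),(35,255,255);y=cen(blob(T,lo,hi,(360,210,410,245)));print(y,onz('wrist',y[0],.038))
r=cen(blob(T,(0,150,80),(8,255,255),(335,175,365,200)));print(r,onz('wrist',(356,190),.02))
```

```text
((298.1233215332031, 138.86875915527344), (125.82750701904297, 131.64747619628906), 32.780372619628906) [ 0.5449186  -0.23710536  0.082     ]
(array([255.67155425, 192.40175953]), (244, 176, 25, 33)) [ 0.57364234 -0.29684868  0.118     ] [ 0.57285957 -0.29639734  0.144     ]
(array([387.49382716, 229.16049383]), (376, 223, 24, 13)) [ 0.71067567 -0.15713347  0.038     ]
(array([350.51851852, 190.24074074]), (345, 187, 13, 9)) [ 0.64862333 -0.17814442  0.02      ]
```

Call:
{"method": "move_arm", "body": {
  "targets": [
    {"dx":0,"dy":0,"dz":-0.85,"rx":0,"ry":0,"rz":0},
    {"dx":0,"dy":0,"dz":-0.85,"rx":0,"ry":0,"rz":0},
    {"dx":0,"dy":0,"dz":-0.85,"rx":0,"ry":0,"rz":0},
    {"dx":0,"dy":0,"dz":0,"rx":0,"ry":0,"rz":0},
    {"dx":0,"dy":0,"dz":0,"rx":0,"ry":0,"rz":0},
    {"dx":0,"dy":0,"dz":0,"rx":0,"ry":0,"rz":0},
    {"dx":0,"dy":0,"dz":0,"rx":0,"ry":0,"rz":0},
    {"dx":0,"dy":0,"dz":0,"rx":0,"ry":0,"rz":0},
    {"dx":0,"dy":0,"dz":0,"rx":0,"ry":0,"rz":0},
    {"dx":0,"dy":0,"dz":0,"rx":0,"ry":0,"rz":0}
  ]
}}

```text
t: 6.4
tcp_pos: [0.573, -0.2992, 0.1675]
tool_rot: [0.185, 0.983, 0.0, -0.0]
force: [0.3, -0.7, -0.2]
finger_gap: 0.601
gripper_force: 0.0
```

Call:
{"method": "move_arm", "body": {
  "targets": [
    {"dx":0,"dy":0.04,"dz":-0.85,"rx":0,"ry":0,"rz":0},
    {"dx":0,"dy":0,"dz":-0.85,"rx":0,"ry":0,"rz":0},
    {"dx":0,"dy":0,"dz":-0.85,"rx":0,"ry":0,"rz":0},
    {"dx":0,"dy":0,"dz":0,"rx":0,"ry":0,"rz":0},
    {"dx":0,"dy":0,"dz":0,"rx":0,"ry":0,"rz":0},
    {"dx":0,"dy":0,"dz":0,"rx":0,"ry":0,"rz":0},
    {"dx":0,"dy":0,"dz":0,"rx":0,"ry":0,"rz":0},
    {"dx":0,"dy":0,"dz":0,"rx":0,"ry":0,"rz":0},
    {"dx":0,"dy":0,"dz":0,"rx":0,"ry":0,"rz":0},
    {"dx":0,"dy":0,"dz":0,"rx":0,"ry":0,"rz":0}
  ]
}}

```text
t: 7.65
tcp_pos: [0.573, -0.2982, 0.1038]
tool_rot: [0.185, 0.983, -0.0, -0.0]
force: [-0.2, 0.5, 0.3]
finger_gap: 0.603
gripper_force: 0.0
```

Call:
{"method": "move_arm", "body": {
  "targets": [
    {"dx":0,"dy":0,"dz":0,"rx":0,"ry":0,"rz":0},
    {"dx":0,"dy":0,"dz":0,"rx":0,"ry":0,"rz":0},
    {"dx":0,"dy":0,"dz":0,"rx":0,"ry":0,"rz":0},
    {"dx":0,"dy":0,"dz":0,"rx":0,"ry":0,"rz":0},
    {"dx":0,"dy":0,"dz":0,"rx":0,"ry":0,"rz":0},
    {"dx":0,"dy":0,"dz":0,"rx":0,"ry":0,"rz":0},
    {"dx":0,"dy":0,"dz":0,"rx":0,"ry":0,"rz":0},
    {"dx":0,"dy":0,"dz":0,"rx":0,"ry":0,"rz":0},
    {"dx":0,"dy":0,"dz":0,"rx":0,"ry":0,"rz":0},
    {"dx":0,"dy":0,"dz":0,"rx":0,"ry":0,"rz":0}
  ],
  "claw": 0,
  "newtons": 30
}}

```text
t: 8.9
tcp_pos: [0.573, -0.298, 0.1039]
tool_rot: [0.185, 0.983, 0.0, -0.0]
force: [-0.9, 3.1, 5.1]
finger_gap: 0.275
gripper_force: 29.8
```

Run:
```python
from h import *
s=sensors.sense();p=s['tcp_pos'];print(s['t'],p,s['finger_gap'],s['gripper_force'],s['force'])
C=np.array([.549,-.241]);d=p[:2]-C;a=np.degrees(np.arctan2(d[1],d[0]));print(np.linalg.norm(d),a)
a0=-67.
for step in (9,18):
  P=np.array([[np.cos(np.radians(a0-i*step)),np.sin(np.radians(a0-i*step))] for i in range(11)])*62/25
  print(step,np.round(np.diff(P,axis=0),2).tolist())
```

```text
8.9 [ 0.57296159 -0.29796583  0.10391118] 0.2754173699839051 29.808869443950243 [-0.86664052  3.07541469  5.1095224 ]
0.061800193623858996 -67.1868755039303
9 [[-0.37, -0.12], [-0.38, -0.06], [-0.39, -0.0], [-0.38, 0.06], [-0.37, 0.12], [-0.35, 0.17], [-0.32, 0.23], [-0.28, 0.27], [-0.23, 0.31], [-0.18, 0.35]]
18 [[-0.75, -0.19], [-0.77, 0.05], [-0.72, 0.29], [-0.59, 0.5], [-0.41, 0.66], [-0.19, 0.75], [0.05, 0.77], [0.29, 0.72], [0.5, 0.59], [0.66, 0.41]]
```

Call:
{"method": "move_arm", "body": {
  "targets": [
    {"dx":-0.37,"dy":-0.12,"dz":0,"rx":0,"ry":0,"rz":0},
    {"dx":-0.38,"dy":-0.06,"dz":0,"rx":0,"ry":0,"rz":0},
    {"dx":-0.39,"dy":0,"dz":0,"rx":0,"ry":0,"rz":0},
    {"dx":-0.38,"dy":0.06,"dz":0,"rx":0,"ry":0,"rz":0},
    {"dx":-0.37,"dy":0.12,"dz":0,"rx":0,"ry":0,"rz":0},
    {"dx":-0.35,"dy":0.17,"dz":0,"rx":0,"ry":0,"rz":0},
    {"dx":-0.32,"dy":0.23,"dz":0,"rx":0,"ry":0,"rz":0},
    {"dx":-0.28,"dy":0.27,"dz":0,"rx":0,"ry":0,"rz":0},
    {"dx":-0.23,"dy":0.31,"dz":0,"rx":0,"ry":0,"rz":0},
    {"dx":-0.18,"dy":0.35,"dz":0,"rx":0,"ry":0,"rz":0}
  ]
}}

```text
t: 10.15
tcp_pos: [0.4943, -0.2667, 0.104]
tool_rot: [0.185, 0.983, -0.001, 0.004]
force: [6.9, 1.5, -2.3]
finger_gap: 0.276
gripper_force: 29.5
```

Run:
```python
from h import *
s=sensors.sense();p=s['tcp_pos'];print(s['t'],p,s['finger_gap'],s['gripper_force'],s['force'])
C=np.array([.549,-.241]);d=p[:2]-C;a=np.degrees(np.arctan2(d[1],d[0]));print(np.linalg.norm(d),a)
a0=-157
for k in (-157,23):
  P=np.array([[np.cos(np.radians(k-i*18)),np.sin(np.radians(k-i*18))] for i in range(11)])*62/25
  print(np.round(np.diff(P,axis=0),2).tolist())
```

```text
10.15 [ 0.49428359 -0.26666056  0.10398985] 0.2758914920974896 29.460584676708095 [ 6.90459134  1.46975726 -2.33216851]
0.06043467727480277 -154.8746592212348
[[-0.19, 0.75], [0.05, 0.77], [0.29, 0.72], [0.5, 0.59], [0.66, 0.41], [0.75, 0.19], [0.77, -0.05], [0.72, -0.29], [0.59, -0.5], [0.41, -0.66]]
[[0.19, -0.75], [-0.05, -0.77], [-0.29, -0.72], [-0.5, -0.59], [-0.66, -0.41], [-0.75, -0.19], [-0.77, 0.05], [-0.72, 0.29], [-0.59, 0.5], [-0.41, 0.66]]
```

Call:
{"method": "move_arm", "body": {
  "targets": [
    {"dx":-0.13,"dy":0.75,"dz":0,"rx":0,"ry":0,"rz":0},
    {"dx":0.05,"dy":0.77,"dz":0,"rx":0,"ry":0,"rz":0},
    {"dx":0.29,"dy":0.72,"dz":0,"rx":0,"ry":0,"rz":0},
    {"dx":0.5,"dy":0.59,"dz":0,"rx":0,"ry":0,"rz":0},
    {"dx":0.66,"dy":0.41,"dz":0,"rx":0,"ry":0,"rz":0},
    {"dx":0.75,"dy":0.19,"dz":0,"rx":0,"ry":0,"rz":0},
    {"dx":0.77,"dy":-0.05,"dz":0,"rx":0,"ry":0,"rz":0},
    {"dx":0.72,"dy":-0.29,"dz":0,"rx":0,"ry":0,"rz":0},
    {"dx":0.59,"dy":-0.5,"dz":0,"rx":0,"ry":0,"rz":0},
    {"dx":0.41,"dy":-0.66,"dz":0,"rx":0,"ry":0,"rz":0}
  ]
}}

```text
t: 11.4
tcp_pos: [0.6072, -0.2149, 0.1039]
tool_rot: [0.184, 0.983, 0.001, -0.002]
force: [-5.4, -0.4, 7.1]
finger_gap: 0.268
gripper_force: 30.6
```

Call:
{"method": "move_arm", "body": {
  "targets": [
    {"dx":0.19,"dy":-0.75,"dz":0,"rx":0,"ry":0,"rz":0},
    {"dx":-0.05,"dy":-0.77,"dz":0,"rx":0,"ry":0,"rz":0},
    {"dx":-0.29,"dy":-0.72,"dz":0,"rx":0,"ry":0,"rz":0},
    {"dx":-0.5,"dy":-0.59,"dz":0,"rx":0,"ry":0,"rz":0},
    {"dx":-0.66,"dy":-0.41,"dz":0,"rx":0,"ry":0,"rz":0},
    {"dx":-0.75,"dy":-0.19,"dz":0,"rx":0,"ry":0,"rz":0},
    {"dx":-0.77,"dy":0.05,"dz":0,"rx":0,"ry":0,"rz":0},
    {"dx":-0.72,"dy":0.29,"dz":0,"rx":0,"ry":0,"rz":0},
    {"dx":-0.59,"dy":0.5,"dz":0,"rx":0,"ry":0,"rz":0},
    {"dx":-0.41,"dy":0.66,"dz":0,"rx":0,"ry":0,"rz":0}
  ]
}}

```text
t: 12.65
tcp_pos: [0.494, -0.2659, 0.104]
tool_rot: [0.185, 0.983, -0.001, 0.002]
force: [6.3, 0.4, -1.9]
finger_gap: 0.273
gripper_force: 30.0
```

Call:
{"method": "move_arm", "body": {
  "targets": [
    {"dx":-0.19,"dy":0.75,"dz":0,"rx":0,"ry":0,"rz":0},
    {"dx":0.05,"dy":0.77,"dz":0,"rx":0,"ry":0,"rz":0},
    {"dx":0.29,"dy":0.72,"dz":0,"rx":0,"ry":0,"rz":0},
    {"dx":0.5,"dy":0.59,"dz":0,"rx":0,"ry":0,"rz":0},
    {"dx":0.66,"dy":0.41,"dz":0,"rx":0,"ry":0,"rz":0},
    {"dx":0.75,"dy":0.19,"dz":0,"rx":0,"ry":0,"rz":0},
    {"dx":0.77,"dy":-0.05,"dz":0,"rx":0,"ry":0,"rz":0},
    {"dx":0.72,"dy":-0.29,"dz":0,"rx":0,"ry":0,"rz":0},
    {"dx":0.59,"dy":-0.5,"dz":0,"rx":0,"ry":0,"rz":0},
    {"dx":0.41,"dy":-0.66,"dz":0,"rx":0,"ry":0,"rz":0}
  ]
}}

```text
t: 13.9
tcp_pos: [0.6072, -0.2148, 0.1038]
tool_rot: [0.184, 0.983, 0.001, -0.002]
force: [-5.5, 0.5, 7.6]
finger_gap: 0.272
gripper_force: 30.9
```

Run:
```python
from h import *
a=cams.snapshot('top');b=cams.snapshot('scene')
A=cv2.resize(a[120:240,300:450],(500,400));B=cv2.resize(b[250:384,100:300],(597,400))
cv2.imwrite('pics/m2.png',cv2.resize(np.hstack([A,B]),(800,292))[:,:,::-1])
cv2.imwrite('pics/t2.png',a[:,:,::-1]);cv2.imwrite('pics/s2.png',b[:,:,::-1])
```

```text
(no output)
```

View pics/m2.png

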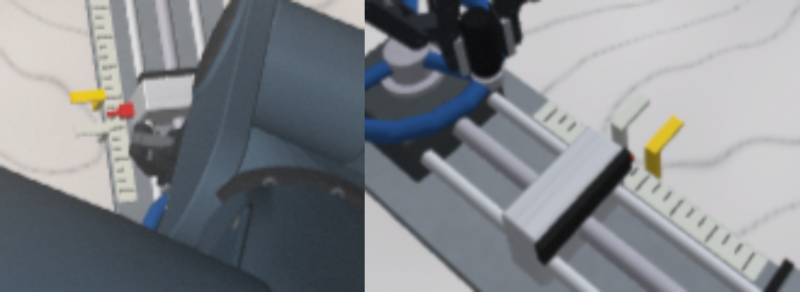

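The pointer (red) now stands between the white and yellow clips, just short of the yellow one. I'll measure the remainder from the top view.

Run:
```python
from h import *
for f in('top0','t2'):
    T=cv2.imread(f'pics/{f}.png')[:,:,::-1].copy()
    roi=(340,180,365,196) if f=='top0' else (335,155,358,172)
    c=blob(T,(0,110,60),(10,255,255),roi);ce=cen(c);pts=c[:,0,:];l=pts[pts[:,0]<=pts[:,0].min()+3];tip=[l[:,0].mean(),l[:,1].mean()]
    y=cen(blob(T,(20,120,100),(35,255,255),(325,150,350,170)))
    print(f,ce,tip,onz('top',tip,.02),onz('top',ce[0],.02),'yel',y,onz('top',y[0],.038))
```

```text
top0 (array([353.35555556, 187.68888889]), (347, 185, 11, 6)) [np.float64(348.5), np.float64(188.5)] [ 0.64566456 -0.18234868  0.02      ] [ 0.6465118  -0.19347918  0.02      ] yel (array([336.34246575, 159.54794521]), (329, 157, 15, 8)) [ 0.71034157 -0.16019706  0.038     ]
t2 (array([350.275, 165.2  ]), (344, 162, 11, 6)) [np.float64(345.5), np.float64(166.375)] [ 0.69742225 -0.18251603  0.02      ] [ 0.69916902 -0.19370084  0.02      ] yel (array([336.39189189, 159.59459459]), (329, 157, 15, 8)) [ 0.71022359 -0.16029325  0.038     ]
```

Call:
{"method": "move_arm", "body": {
  "targets": [
    {"dx":0.19,"dy":-0.75,"dz":0,"rx":0,"ry":0,"rz":0},
    {"dx":-0.05,"dy":-0.77,"dz":0,"rx":0,"ry":0,"rz":0},
    {"dx":-0.29,"dy":-0.72,"dz":0,"rx":0,"ry":0,"rz":0},
    {"dx":-0.5,"dy":-0.59,"dz":0,"rx":0,"ry":0,"rz":0},
    {"dx":-0.66,"dy":-0.41,"dz":0,"rx":0,"ry":0,"rz":0},
    {"dx":-0.75,"dy":-0.19,"dz":0,"rx":0,"ry":0,"rz":0},
    {"dx":-0.77,"dy":0.05,"dz":0,"rx":0,"ry":0,"rz":0},
    {"dx":-0.72,"dy":0.29,"dz":0,"rx":0,"ry":0,"rz":0},
    {"dx":-0.59,"dy":0.5,"dz":0,"rx":0,"ry":0,"rz":0},
    {"dx":0,"dy":0,"dz":0,"rx":0,"ry":0,"rz":0}
  ]
}}

```text
t: 15.25
tcp_pos: [0.5023, -0.2793, 0.1039]
tool_rot: [0.185, 0.983, 0.001, -0.001]
force: [0.4, 3.9, 4.8]
finger_gap: 0.272
gripper_force: 30.7
```

Call:
{"method": "move_arm", "body": {
  "targets": [
    {"dx":0,"dy":0,"dz":0,"rx":0,"ry":0,"rz":0},
    {"dx":0,"dy":0,"dz":0,"rx":0,"ry":0,"rz":0},
    {"dx":0,"dy":0,"dz":0,"rx":0,"ry":0,"rz":0},
    {"dx":0,"dy":0,"dz":0,"rx":0,"ry":0,"rz":0},
    {"dx":0,"dy":0,"dz":0,"rx":0,"ry":0,"rz":0},
    {"dx":0,"dy":0,"dz":0,"rx":0,"ry":0,"rz":0},
    {"dx":0,"dy":0,"dz":0,"rx":0,"ry":0,"rz":0},
    {"dx":0,"dy":0,"dz":0,"rx":0,"ry":0,"rz":0},
    {"dx":0,"dy":0,"dz":0,"rx":0,"ry":0,"rz":0},
    {"dx":0,"dy":0,"dz":0,"rx":0,"ry":0,"rz":0}
  ],
  "claw": 60
}}

```text
t: 16.5
tcp_pos: [0.5035, -0.2815, 0.1038]
tool_rot: [0.185, 0.983, -0.0, 0.0]
force: [0.4, -0.3, 1.1]
finger_gap: 0.597
gripper_force: 0.0
```

Call:
{"method": "move_arm", "body": {
  "targets": [
    {"dx":0,"dy":0,"dz":0.8,"rx":0,"ry":0,"rz":0},
    {"dx":0,"dy":0,"dz":0.8,"rx":0,"ry":0,"rz":0},
    {"dx":0,"dy":0,"dz":0.8,"rx":0,"ry":0,"rz":0},
    {"dx":0,"dy":0,"dz":0.8,"rx":0,"ry":0,"rz":0},
    {"dx":0,"dy":0,"dz":0.8,"rx":0,"ry":0,"rz":0},
    {"dx":0,"dy":0,"dz":0.8,"rx":0,"ry":0,"rz":0},
    {"dx":0,"dy":0,"dz":0.8,"rx":0,"ry":0,"rz":0},
    {"dx":0,"dy":0,"dz":0,"rx":0,"ry":0,"rz":0},
    {"dx":0,"dy":0,"dz":0,"rx":0,"ry":0,"rz":0},
    {"dx":0,"dy":0,"dz":0,"rx":0,"ry":0,"rz":0}
  ]
}}

```text
t: 17.75
tcp_pos: [0.5029, -0.281, 0.2426]
tool_rot: [0.185, 0.983, 0.001, -0.001]
force: [-0.0, 0.0, -0.4]
finger_gap: 0.599
gripper_force: 0.0
```

Run:
```python
from h import *
print(sensors.sense()['t'])
a=cams.snapshot('top');b=cams.snapshot('scene');w=cams.snapshot('wrist')
cv2.imwrite('pics/t3.png',a[:,:,::-1])
A=cv2.resize(a[120:240,300:450],(400,320));B=cv2.resize(b[260:370,150:300],(400,320),interpolation=cv2.INTER_CUBIC)
cv2.imwrite('pics/m3.png',np.hstack([A,B])[:,:,::-1])
try:
    c=blob(a,(0,110,60),(10,255,255),(335,145,358,172));ce=cen(c);pts=c[:,0,:];l=pts[pts[:,0]<=pts[:,0].min()+3]
    print(ce,onz('top',l.mean(0),.02))
except Exception as e: print(e)
```

```text
17.75
(array([349.325, 159.4  ]), (343, 157, 11, 6)) [ 0.71151958 -0.18260835  0.02      ]
```

View pics/m3.png

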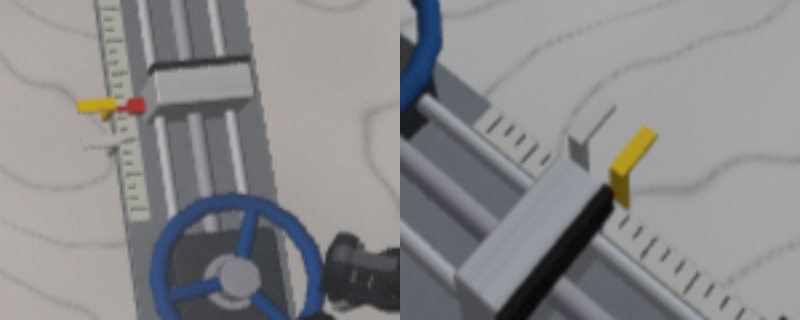

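The pointer tip is at x ≈ 0.7115 and the yellow clip at ≈ 0.7105, so they are level to within a few millimetres. The gripper is open and about 140 mm above the grasp height, clear of everything.

```bash
python3 -c "
from station import order
print(order.sign_off())"
```

```text
the job is handed in; nothing more can be done
None
```

The blue vise's red pointer stands level with the yellow clip, about 1 mm off in the top camera. The knob is released with the arm clear, the other vise was left alone, and I handed the job in at about 18 s; no verdict came back.

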